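# Test the empty soap pump and point out the refill

## Robot

A 6-joint arm with a two-finger parallel gripper is mounted at the origin on the work surface. World frame = base frame: x ahead of the robot, y to its left, z up, the work surface at z = 0. Lengths are in m, angles in degrees, forces in N, time in s.
With the tool pointing down it reaches from about 0.325 to 0.75 m from the base axis. Payload 7.6 kg.
Tool frame: the origin (TCP) lies midway between the tips of the shut fingers; the grasp point (between the pads) lies 19 mm behind it; z points along the fingers, y is the direction in which the jaws open and shut (so a half turn about z gives the same grasp; the last joint's range is limited). The gripper opens to 85 mm and grips with 20 to 120 N. Pads are 22 mm wide; open, the fingers measure 114 mm over their backs; the gripper's body (76 mm by 85 mm) begins 54 mm behind the grasp point. The pads swing forward as they close: fully open they stand 13 mm farther back than shut.
Start: joints at [67.706, 2.991, 80.254, -0, 96.75, -4.028], TCP at [0.165, 0.499, 0.231] pointing down, gripper open.
Joint ranges: [-166.34, 166.34], [-52.06, 124.39], [6.96, 135.62], [-60.46, 240.46], [14.63, 156.25], [-167.68, 167.68]. Speed limits (degrees/s): [147.25, 147.25, 172.46, 180, 180, 180].

## Interface

Orientations are given as [roll, pitch, yaw] about the fixed x, y, z axes, in that order (R = Rz(yaw) Ry(pitch) Rx(roll)).
In Python, from station import env gives the robot as it stands. The module is installed in compiled form; this text tells all that it offers.
- The arm moves only by the tool arm_command, never from a script. Its argument "increments" is a list of rows, each an object of numbers: "hand": the closure, from -1 (fully open) to 1 (shut); "x", "y", "z": the shift along the world's x, y, z in m; "wx", "wy", "wz": the turn, a rotation vector about the world's x, y, z in rad. A call has 1 to 20 rows; each row shifts and turns the commanded pose from where the row before left it; what a row does not reach is not made up. A row lasts 1/12 s, in which the tool goes at most 41.7 mm and 7.16 degrees, less where a joint would pass 70% of its speed; a pose out of reach is approached as far as the arm can. A call is refused whole if a number of a shift passes 0.0417 or a number of a turn 0.125, either way. A call with a gripper value outside its range is refused whole. The fingers move at their own pace and stop on an object; the grip force is fixed at half the most. Time passes only in rows, so rows that do not move let the fingers close. It gives the time, the measured TCP pose, the force and the opening at its end, in the units of the state.
- env.state(): the state, without advancing time (a new reading comes with each control period).
- env.capture(name): name is "side" or "top" or "wrist"; returns (picture, depth): 400x640x3 uint8, blue, green, red; 400x640 float32, m along the optical axis (not along the pixel's ray), 0 where there is no reading.
- env.calibration(name): a dict with "fx", "fy", "cx", "cy" (pixels), "dist_coeffs" ([k1, k2, p1, p2, k3] as OpenCV has them; the pictures are not rectified), "xyz" and "orientation" of the camera in the world; the wrist camera has in their place "mount" (4x4, takes a point from camera to tool coordinates, whose origin is the TCP and whose axes are the flange's). Camera axes: x right, y down, z forward; pixel columns grow to the right and rows downward; lengths in m; the calibration is good to about 2 mm. A picture is of the moment at which its call begins: read the wrist's pose just before it. calibration takes no time and is no camera call.
- env.hand_in(): hands the job in, once; it reports no verdict.
The state is a dict: "time_s": time; "joint_positions": joint angles; "qd": joint speeds; "effort": joint torques, N m; "tcp_pos": TCP position; "orientation": TCP orientation; "contact_force": force on the tool from outside, world axes, zero at the start; "wrist_torque": the same for the moment, N m; "width": finger opening in m.
Only numpy, scipy, OpenCV 4.12 (cv2) and the standard library are available. Lean on these libraries where they do the work, as an engineer would, in place of code of your own. Each camera call takes 0.05 s, during which the arm holds its last target. There are 200 camera calls.

## Task

Test the steel soap dispenser by the sink: with the fingertips press its head all the way down, then let it spring fully up again. It is dry, so next show the householder what to fill it from: point at the short stout refill bottle, holding the fingertips straight above the middle of its cap, two to five centimetres clear of it, for about two seconds, and finish still pointing there. Do not touch the refill bottle, do not bring the fingers down over the tall slim bottle, lift nothing, and leave everything else where it stands.

Things in the scene. Friction and masses are not known exactly. Their poses are not given: they have to be found in the camera images.
- pump (a joint): Stroke of the dispenser's push head in m: 0 = up at rest, 0.018 = all the way down on its stop. It slides straight down; a spring pushes it back up (about 2 N to start it, 5 N fully down).
- pump_top (a point): Centre of the flat top of the dispenser's round steel head (head 42 mm across, 18 mm thick; top 102 mm above the counter when up, this point goes down with it). The dispenser is fixed to the counter on a 58 mm flange. A thin spout reaches 82 mm from the axis along this point's own x axis, its top 4 mm below the head's top. Own z axis up.
- refill: Refill bottle, plain white plastic, loose: short and stout, 84 mm across, 130 mm tall in all, sloping shoulder, wide flat screw cap 46 mm across and 24 mm high. Origin: centre of its underside, z up.
- refill_cap (a point): Centre of the flat top of the refill bottle's cap, 130 mm above its underside; z up.
- slim_bottle: Another plain white plastic bottle, loose: tall and slim, 58 mm across, 200 mm tall in all, cap 30 mm across. Origin: centre of its underside, z up. Not the one wanted.
- slim_bottle_cap (a point): Centre of the top of the slim bottle's cap, 200 mm above its underside; z up.
- pot: Small open aluminium pot, loose, 120 mm across, 70 mm tall, with two ear handles reaching 82 mm from its axis along its own +y and -y. Origin: centre of its underside.
- plate: White ceramic plate, loose, 180 mm across, 20 mm high. Origin: centre of its underside.
- brush: Washing-up brush lying on the counter, loose: hard grey handle and silicone bristles, about 195 mm long and 32 mm high, head (42 mm wide) towards its own +x. Origin: on the counter under its middle.
Mind the look-alikes: they are no part of the job. Leave any red look-alike of the slim_bottle alone.

How it is judged:
By the outcome, as a careful person would: the job done as asked, in the order asked, and still so for the second after the job is handed in, with the robot touching nothing.
It also fails if it takes over 38 s, if anything falls off the work surface, if the arm or the gripper's body presses on something with over 40 N, if the wrist force passes 120 N, or if a joint passes its speed limit or range.

## Working session

There is one attempt and no reset: what is moved stays moved. The work goes in short steps, Python scripts to look and compute and a tool call to move; the robot and the scene stay as the last step left them, time stands still between calls to the robot, and variables do not carry over. Pictures are saved under pics/ and viewed, about 8 in all and at most 12, crops included, and the job is handed in when it is done.

Besides the shell and the picture viewer there is one more tool, called after "Emit:" in YAML: its name, and indented under it one key for each argument. arm_command: Moves the arm, as the interface text tells. Its arguments: {"type":"object","properties":{"increments":{"type":"array","items":{"type":"object","properties":{"hand":{"type":"number"},"x":{"type":"number"},"y":{"type":"number"},"z":{"type":"number"},"wx":{"type":"number"},"wy":{"type":"number"},"wz":{"type":"number"}}}}},"required":["increments"]}

```bash
mkdir -p pics; cat > h.py <<'E'
import numpy as np, cv2
from scipy.spatial.transform import Rotation as R
from station import env
def grab(name,tag):
    im,d=env.capture(name); cv2.imwrite(f'pics/{tag}.png',im); np.save(f'pics/{tag}.npy',d); return im,d
def world(name,d,pts,z=None):
    c=env.calibration(name); K=np.array([[c['fx'],0,c['cx']],[0,c['fy'],c['cy']],[0,0,1]])
    Rm=R.from_euler('xyz',c['orientation'],degrees=True).as_matrix(); t=np.array(c['xyz'])
    n=cv2.undistortPoints(np.float32(pts).reshape(-1,1,2),K,np.array(c['dist_coeffs'])).reshape(-1,2)
    out=[]
    for (u,v),(a,b) in zip(pts,n):
        r=Rm@np.array([a,b,1.])
        s=d[int(round(v)),int(round(u))] if z is None else (z-t[2])/r[2]
        out.append(t+s*r)
    return np.array(out)
E
python3 - <<'E'
from h import *
for n in('top','side'): grab(n,n+'0'); c=env.calibration(n); print(n,c)
print(env.state())
E
```

```text
top {'fx': 495.16142841591693, 'fy': 495.16142841591693, 'cx': 319.0078958581401, 'cy': 205.9767404299513, 'dist_coeffs': array([-0.01216733,  0.        ,  0.        ,  0.        ,  0.        ]), 'xyz': array([ 0.39541364, -0.06729614,  1.33650523]), 'orientation': array([-171.52947506,    1.46215997,  -90.28214413])}
side {'fx': 365.5255528381863, 'fy': 365.5255528381863, 'cx': 320.1425261530357, 'cy': 192.99229732835883, 'dist_coeffs': array([-0.02389895,  0.        ,  0.        ,  0.        ,  0.        ]), 'xyz': array([ 0.03897039, -0.59468785,  0.73595895]), 'orientation': array([-128.01589434,    0.28243479,  -45.70438276])}
{'time_s': 0.1, 'joint_positions': array([ 6.77059419e+01,  3.02468528e+00,  8.03056780e+01, -2.23746477e-03,
        9.67475989e+01, -4.02649657e+00]), 'qd': array([-0.02367877, -0.05852548, -0.20850591, -0.10397712,  0.07458973,
       -0.04095616]), 'effort': array([ 7.26153794e-04, -3.82579136e+01, -3.60985780e+01, -6.03365856e-05,
        4.77875612e-03,  3.45095737e-05]), 'tcp_pos': array([0.16444487, 0.49831687, 0.23056024]), 'orientation': array([-1.79922074e+02, -3.25749739e-03,  1.61732175e+02]), 'contact_force': array([-0.27836637, -0.40499967, -0.65568709]), 'wrist_torque': array([ 0.00271431, -0.00730948,  0.02476488]), 'width': 0.08521903737005314}
```

View pics/top0.png

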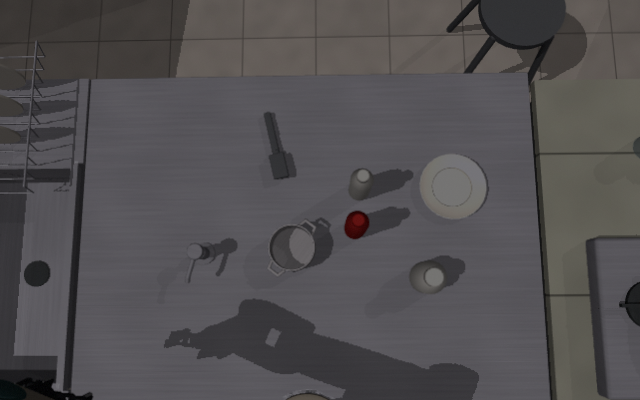

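View pics/side0.png

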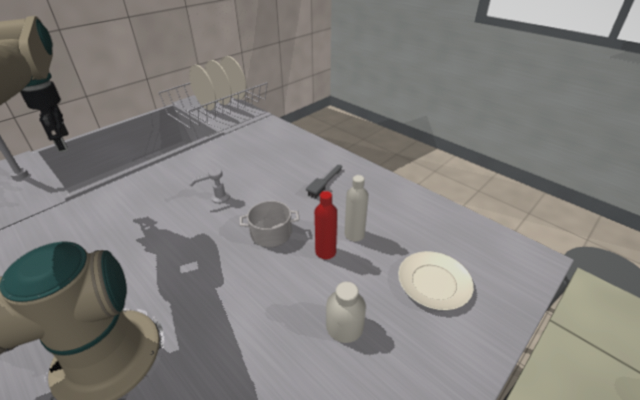

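The top view shows the dispenser head near (195,251) with its spout running to about (190,280). The stout refill's cap is near (434,277), the slim white bottle is at (362,176), the red one at (357,222) and the pot at (293,247). I'll enlarge the two targets next.

```bash
python3 - <<'E'
from h import *
im=cv2.imread('pics/top0.png'); d=np.load('pics/top0.npy')
a=[cv2.resize(cv2.convertScaleAbs(im[y:y+50,x:x+50],alpha=1.6),(400,400),interpolation=cv2.INTER_CUBIC) for x,y in((170,235),(405,250))]
cv2.imwrite('pics/crop.png',np.hstack(a))
P=lambda p,z=None: world('top',d,p,z).round(3).tolist()
print('pump',P([(195,251)]),P([(195,251)],.102)); print('cap',P([(434,277)]),P([(434,277)],.13))
print('slim',P([(363,175)],.2),'red',P([(359,219)],.2),'pot',P([(296,247)],.07), 'spout', P([(190,280)],.098))
# segment by height
v,u=np.mgrid[0:400,0:640]
for nm,(x0,y0,x1,y1),z in(('pump',(180,238,215,262),.102),('cap',(405,255,455,300),.13)):
    pts=[(x,y) for y in range(y0,y1) for x in range(x0,x1)]
    W=world('top',d,pts); m=(abs(W[:,2]-z)<.007); print(nm,m.sum(),W[m].mean(0).round(4),W[m].min(0).round(3),W[m].max(0).round(3))
E
```

```text
pump [[0.468, 0.275, 0.101]] [[0.468, 0.275, 0.102]]
cap [[0.401, -0.313, 0.128]] [[0.401, -0.313, 0.13]]
slim [[0.637, -0.142, 0.2]] red [[0.534, -0.131, 0.2]] pot [[0.479, 0.024, 0.07]] spout [[0.396, 0.286, 0.098]]
pump 231 [0.4681 0.2757 0.101 ] [0.443 0.255 0.095] [0.489 0.296 0.108]
cap 291 [ 0.4024 -0.3113  0.1293] [ 0.381 -0.335  0.123] [ 0.425 -0.29   0.136]
```

View pics/crop.png

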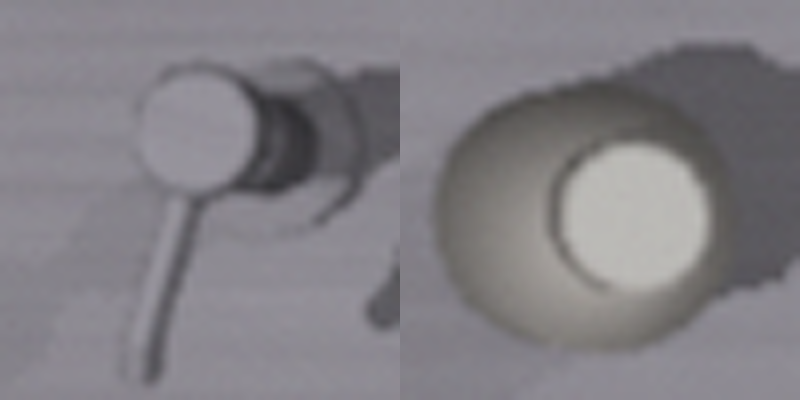

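The enlarged crop puts the pump head centre at about (194.3,250.8), which gives world (0.468, 0.276, 0.102). The cap centre at about (433.8,276.4) gives (0.402, -0.312, 0.13). Next I shut the fingers and move above the pump.

Emit:
arm_command:
  increments:
    - {"hand": 1, "x": 0.0253, "y": -0.0185}
    - {"hand": 1, "x": 0.0253, "y": -0.0185}
    - {"hand": 1, "x": 0.0253, "y": -0.0185}
    - {"hand": 1, "x": 0.0253, "y": -0.0185}
    - {"hand": 1, "x": 0.0253, "y": -0.0185}
    - {"hand": 1, "x": 0.0253, "y": -0.0185}
    - {"hand": 1, "x": 0.0253, "y": -0.0185}
    - {"hand": 1, "x": 0.0253, "y": -0.0185}
    - {"hand": 1, "x": 0.0253, "y": -0.0185}
    - {"hand": 1, "x": 0.0253, "y": -0.0185}
    - {"hand": 1, "x": 0.0253, "y": -0.0185}
    - {"hand": 1, "x": 0.0253, "y": -0.0185}
    - {"hand": 1, "z": -0.03}
    - {"hand": 1, "z": -0.03}
    - {"hand": 1}
    - {"hand": 1}
    - {"hand": 1}
    - {"hand": 1}

```text
invalid input at $.increments[0]: expected keys hand, x, y, z, wx, wy, wz
```

Emit:
arm_command:
  increments:
    - {"hand": 1, "x": 0.0253, "y": -0.0185, "z": 0, "wx": 0, "wy": 0, "wz": 0}
    - {"hand": 1, "x": 0.0253, "y": -0.0185, "z": 0, "wx": 0, "wy": 0, "wz": 0}
    - {"hand": 1, "x": 0.0253, "y": -0.0185, "z": 0, "wx": 0, "wy": 0, "wz": 0}
    - {"hand": 1, "x": 0.0253, "y": -0.0185, "z": 0, "wx": 0, "wy": 0, "wz": 0}
    - {"hand": 1, "x": 0.0253, "y": -0.0185, "z": 0, "wx": 0, "wy": 0, "wz": 0}
    - {"hand": 1, "x": 0.0253, "y": -0.0185, "z": 0, "wx": 0, "wy": 0, "wz": 0}
    - {"hand": 1, "x": 0.0253, "y": -0.0185, "z": 0, "wx": 0, "wy": 0, "wz": 0}
    - {"hand": 1, "x": 0.0253, "y": -0.0185, "z": 0, "wx": 0, "wy": 0, "wz": 0}
    - {"hand": 1, "x": 0.0253, "y": -0.0185, "z": 0, "wx": 0, "wy": 0, "wz": 0}
    - {"hand": 1, "x": 0.0253, "y": -0.0185, "z": 0, "wx": 0, "wy": 0, "wz": 0}
    - {"hand": 1, "x": 0.0253, "y": -0.0185, "z": 0, "wx": 0, "wy": 0, "wz": 0}
    - {"hand": 1, "x": 0.0253, "y": -0.0185, "z": 0, "wx": 0, "wy": 0, "wz": 0}
    - {"hand": 1, "x": 0, "y": 0, "z": -0.03, "wx": 0, "wy": 0, "wz": 0}
    - {"hand": 1, "x": 0, "y": 0, "z": -0.03, "wx": 0, "wy": 0, "wz": 0}
    - {"hand": 1, "x": 0, "y": 0, "z": 0, "wx": 0, "wy": 0, "wz": 0}
    - {"hand": 1, "x": 0, "y": 0, "z": 0, "wx": 0, "wy": 0, "wz": 0}
    - {"hand": 1, "x": 0, "y": 0, "z": 0, "wx": 0, "wy": 0, "wz": 0}
    - {"hand": 1, "x": 0, "y": 0, "z": 0, "wx": 0, "wy": 0, "wz": 0}

```text
time_s: 1.6
tcp_pos: [0.4688, 0.2773, 0.1738]
orientation: [179.8, 0.2, 161.8]
contact_force: [0.9, 0.6, 0.5]
width: 0.0001
```

```bash
python3 - <<'E'
from h import *
s=env.state(); print(s['tcp_pos'],s['contact_force'])
im,d=grab('wrist','w1'); c=env.calibration('wrist'); M=np.array(c['mount'])
K=np.array([[c['fx'],0,c['cx']],[0,c['fy'],c['cy']],[0,0,1]])
T=np.eye(4);T[:3,:3]=R.from_euler('xyz',s['orientation'],degrees=True).as_matrix();T[:3,3]=s['tcp_pos']
v,u=np.mgrid[0:400,0:640]; p=np.stack([u,v],-1).reshape(-1,1,2).astype(np.float32)
n=cv2.undistortPoints(p,K,np.array(c['dist_coeffs'])).reshape(-1,2); z=d.reshape(-1)
W=(T@M@np.c_[n*z[:,None],z,np.ones_like(z)].T).T[:,:3]
m=(z>0)&(np.hypot(W[:,0]-.468,W[:,1]-.276)<.035)&(abs(W[:,2]-.102)<.002)
print(m.sum(),W[m].mean(0),W[m].min(0),W[m].max(0))
im2,_=grab('side','s1'); cv2.imwrite('pics/s1c.png',np.hstack([im,cv2.resize(im2[100:225,130:330],(640,400))])[:, ::1] if 0 else np.vstack([cv2.resize(im,(480,300)),cv2.resize(im2[100:225,130:330],(480,300))]))
E
```

```text
[0.46876287 0.2772848  0.17380276] [0.90754835 0.56372726 0.49290495]
1796 [0.46758498 0.27820265 0.10185808] [0.44786264 0.25840828 0.10000619] [0.48850574 0.29729528 0.10392552]
```

View pics/s1c.png

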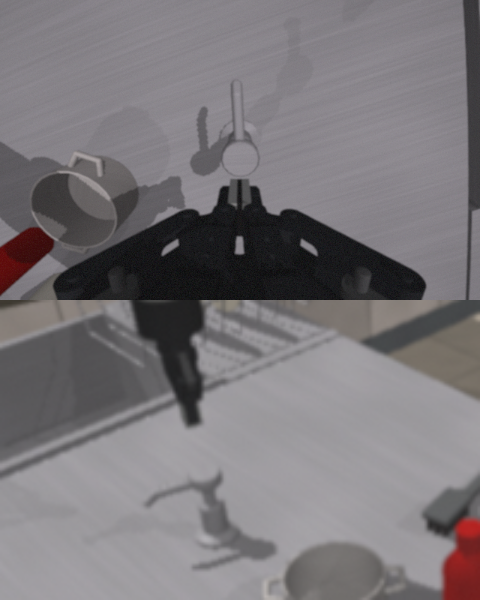

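The wrist view shows the head directly ahead of the shut tips, and its measured centre of (0.468,0.278) is within about 1.5 mm of the TCP. The side view shows the fingers clear above the head. Pressing now.

Emit:
arm_command:
  increments:
    - {"hand": 1, "x": 0, "y": 0, "z": -0.02, "wx": 0, "wy": 0, "wz": 0}
    - {"hand": 1, "x": 0, "y": 0, "z": -0.02, "wx": 0, "wy": 0, "wz": 0}
    - {"hand": 1, "x": 0, "y": 0, "z": -0.015, "wx": 0, "wy": 0, "wz": 0}
    - {"hand": 1, "x": 0, "y": 0, "z": -0.01, "wx": 0, "wy": 0, "wz": 0}
    - {"hand": 1, "x": 0, "y": 0, "z": -0.006, "wx": 0, "wy": 0, "wz": 0}
    - {"hand": 1, "x": 0, "y": 0, "z": -0.006, "wx": 0, "wy": 0, "wz": 0}
    - {"hand": 1, "x": 0, "y": 0, "z": -0.004, "wx": 0, "wy": 0, "wz": 0}
    - {"hand": 1, "x": 0, "y": 0, "z": -0.004, "wx": 0, "wy": 0, "wz": 0}
    - {"hand": 1, "x": 0, "y": 0, "z": 0, "wx": 0, "wy": 0, "wz": 0}
    - {"hand": 1, "x": 0, "y": 0, "z": 0, "wx": 0, "wy": 0, "wz": 0}

```text
time_s: 2.53
tcp_pos: [0.4684, 0.2768, 0.087]
orientation: [179.9, 0.0, 161.7]
contact_force: [-2.9, -0.6, 4.3]
width: 0.0001
```

Emit:
arm_command:
  increments:
    - {"hand": 1, "x": 0, "y": 0, "z": -0.003, "wx": 0, "wy": 0, "wz": 0}
    - {"hand": 1, "x": 0, "y": 0, "z": -0.002, "wx": 0, "wy": 0, "wz": 0}
    - {"hand": 1, "x": 0, "y": 0, "z": 0, "wx": 0, "wy": 0, "wz": 0}
    - {"hand": 1, "x": 0, "y": 0, "z": 0, "wx": 0, "wy": 0, "wz": 0}

```text
time_s: 2.87
tcp_pos: [0.4688, 0.277, 0.0839]
orientation: [179.9, 0.1, 161.7]
contact_force: [-6.6, -2.1, 15.6]
width: 0.0
```

Contact force has risen to 15.6 N, well past the 5 N spring maximum, so the head is on its stop. I'll push slightly more to be sure, then retract.

Emit:
arm_command:
  increments:
    - {"hand": 1, "x": 0, "y": 0, "z": -0.0015, "wx": 0, "wy": 0, "wz": 0}
    - {"hand": 1, "x": 0, "y": 0, "z": 0, "wx": 0, "wy": 0, "wz": 0}
    - {"hand": 1, "x": 0, "y": 0, "z": 0, "wx": 0, "wy": 0, "wz": 0}
    - {"hand": 1, "x": 0, "y": 0, "z": 0, "wx": 0, "wy": 0, "wz": 0}

```text
time_s: 3.2
tcp_pos: [0.4689, 0.2771, 0.0838]
orientation: [179.9, 0.1, 161.7]
contact_force: [-11.0, -4.7, 24.4]
width: -0.0001
```

```bash
python3 - <<'E'
from h import *
s=env.state(); print(s['tcp_pos'],s['contact_force'])
im2,_=grab('side','s2'); cv2.imwrite('pics/s2c.png',cv2.resize(im2[140:220,180:290],(770,560),interpolation=cv2.INTER_CUBIC))
E
```

```text
[0.46888358 0.27707007 0.08377015] [-11.03930029  -4.68829473  24.44292768]
```

View pics/s2c.png

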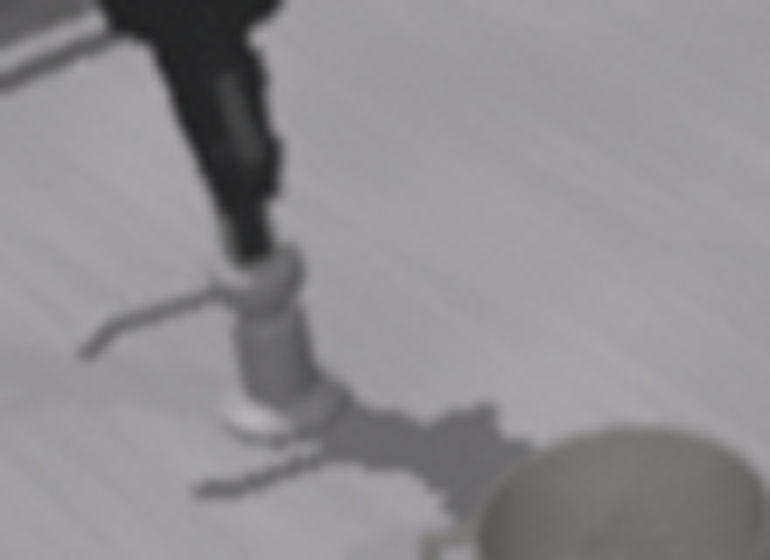

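The head is on its stop: z stayed at 0.0838 while the force rose to 24 N, and the side view shows the tips on the head and the head sunk onto its collar. Now I rise and check that it springs back.

Emit:
arm_command:
  increments:
    - {"hand": 1, "x": 0, "y": 0, "z": 0.005, "wx": 0, "wy": 0, "wz": 0}
    - {"hand": 1, "x": 0, "y": 0, "z": 0.01, "wx": 0, "wy": 0, "wz": 0}
    - {"hand": 1, "x": 0, "y": 0, "z": 0.015, "wx": 0, "wy": 0, "wz": 0}
    - {"hand": 1, "x": 0, "y": 0, "z": 0.025, "wx": 0, "wy": 0, "wz": 0}
    - {"hand": 1, "x": 0, "y": 0, "z": 0.04, "wx": 0, "wy": 0, "wz": 0}
    - {"hand": 1, "x": 0, "y": 0, "z": 0.04, "wx": 0, "wy": 0, "wz": 0}
    - {"hand": 1, "x": 0, "y": 0, "z": 0.04, "wx": 0, "wy": 0, "wz": 0}
    - {"hand": 1, "x": 0, "y": 0, "z": 0.01, "wx": 0, "wy": 0, "wz": 0}
    - {"hand": 1, "x": 0, "y": 0, "z": 0, "wx": 0, "wy": 0, "wz": 0}
    - {"hand": 1, "x": 0, "y": 0, "z": 0, "wx": 0, "wy": 0, "wz": 0}
    - {"hand": 1, "x": 0, "y": 0, "z": 0, "wx": 0, "wy": 0, "wz": 0}

```text
time_s: 4.17
tcp_pos: [0.4677, 0.2763, 0.2626]
orientation: [-179.9, -0.1, 161.7]
contact_force: [-0.1, -0.1, -0.9]
width: -0.0001
```

```bash
cat >> h.py <<'E'
def wcloud(tag):
    s=env.state(); im,d=grab('wrist',tag); c=env.calibration('wrist'); M=np.array(c['mount'])
    K=np.array([[c['fx'],0,c['cx']],[0,c['fy'],c['cy']],[0,0,1]])
    T=np.eye(4);T[:3,:3]=R.from_euler('xyz',s['orientation'],degrees=True).as_matrix();T[:3,3]=s['tcp_pos']
    v,u=np.mgrid[0:400,0:640]; p=np.stack([u,v],-1).reshape(-1,1,2).astype(np.float32)
    n=cv2.undistortPoints(p,K,np.array(c['dist_coeffs'])).reshape(-1,2); z=d.reshape(-1)
    return im,z,(T@M@np.c_[n*z[:,None],z,np.ones_like(z)].T).T[:,:3]
E
python3 - <<'E'
from h import *
im,z,W=wcloud('w2'); m=(z>0)&(np.hypot(W[:,0]-.468,W[:,1]-.277)<.015)&(W[:,2]<.15)
print(env.state()['tcp_pos'],m.sum(),np.median(W[m],0),W[m].min(0),W[m].max(0))
E
```

```text
[0.46761277 0.27626913 0.26242194] 562 [0.46780699 0.27702214 0.10190331] [0.45333827 0.26223832 0.09987561] [0.48264831 0.29192013 0.10396696]
```

The head is back up at 0.102. Next I cross to the refill at a height of 0.26.

Emit:
arm_command:
  increments:
    - {"hand": 1, "x": -0.0033, "y": -0.0294, "z": 0, "wx": 0, "wy": 0, "wz": 0}
    - {"hand": 1, "x": -0.0033, "y": -0.0294, "z": 0, "wx": 0, "wy": 0, "wz": 0}
    - {"hand": 1, "x": -0.0033, "y": -0.0294, "z": 0, "wx": 0, "wy": 0, "wz": 0}
    - {"hand": 1, "x": -0.0033, "y": -0.0294, "z": 0, "wx": 0, "wy": 0, "wz": 0}
    - {"hand": 1, "x": -0.0033, "y": -0.0294, "z": 0, "wx": 0, "wy": 0, "wz": 0}
    - {"hand": 1, "x": -0.0033, "y": -0.0294, "z": 0, "wx": 0, "wy": 0, "wz": 0}
    - {"hand": 1, "x": -0.0033, "y": -0.0294, "z": 0, "wx": 0, "wy": 0, "wz": 0}
    - {"hand": 1, "x": -0.0033, "y": -0.0294, "z": 0, "wx": 0, "wy": 0, "wz": 0}
    - {"hand": 1, "x": -0.0033, "y": -0.0294, "z": 0, "wx": 0, "wy": 0, "wz": 0}
    - {"hand": 1, "x": -0.0033, "y": -0.0294, "z": 0, "wx": 0, "wy": 0, "wz": 0}
    - {"hand": 1, "x": -0.0033, "y": -0.0294, "z": 0, "wx": 0, "wy": 0, "wz": 0}
    - {"hand": 1, "x": -0.0033, "y": -0.0294, "z": 0, "wx": 0, "wy": 0, "wz": 0}
    - {"hand": 1, "x": -0.0033, "y": -0.0294, "z": 0, "wx": 0, "wy": 0, "wz": 0}
    - {"hand": 1, "x": -0.0033, "y": -0.0294, "z": 0, "wx": 0, "wy": 0, "wz": 0}
    - {"hand": 1, "x": -0.0033, "y": -0.0294, "z": 0, "wx": 0, "wy": 0, "wz": 0}
    - {"hand": 1, "x": -0.0033, "y": -0.0294, "z": 0, "wx": 0, "wy": 0, "wz": 0}
    - {"hand": 1, "x": -0.0033, "y": -0.0294, "z": 0, "wx": 0, "wy": 0, "wz": 0}
    - {"hand": 1, "x": -0.0033, "y": -0.0294, "z": 0, "wx": 0, "wy": 0, "wz": 0}
    - {"hand": 1, "x": -0.0033, "y": -0.0294, "z": 0, "wx": 0, "wy": 0, "wz": 0}
    - {"hand": 1, "x": -0.0033, "y": -0.0294, "z": 0, "wx": 0, "wy": 0, "wz": 0}

```text
time_s: 5.88
tcp_pos: [0.4013, -0.3126, 0.2629]
orientation: [179.9, -0.2, 161.7]
contact_force: [-0.4, -0.2, 0.9]
width: 0.0002
```

Emit:
arm_command:
  increments:
    - {"hand": 1, "x": 0, "y": 0, "z": 0, "wx": 0, "wy": 0, "wz": 0}
    - {"hand": 1, "x": 0, "y": 0, "z": 0, "wx": 0, "wy": 0, "wz": 0}
    - {"hand": 1, "x": 0, "y": 0, "z": 0, "wx": 0, "wy": 0, "wz": 0}
    - {"hand": 1, "x": 0, "y": 0, "z": 0, "wx": 0, "wy": 0, "wz": 0}

```text
time_s: 6.22
tcp_pos: [0.4022, -0.3105, 0.2642]
orientation: [180.0, -0.1, 161.8]
contact_force: [0.6, -0.4, -1.1]
width: 0.0003
```

```bash
python3 - <<'E'
from h import *
print(env.state()['tcp_pos'],env.state()['joint_positions'].round(1))
im,z,W=wcloud('w3'); m=(z>0)&(np.hypot(W[:,0]-.402,W[:,1]+.312)<.04)&(abs(W[:,2]-.13)<.004)
print(m.sum(),np.median(W[m],0),W[m].min(0),W[m].max(0))
E
```

```text
[ 0.40223526 -0.31050856  0.2642262 ] [ -41.8   -0.    79.6    0.   100.5 -113.6]
1509 [ 0.40054875 -0.31220345  0.12981788] [ 0.37890867 -0.33497433  0.12600221] [ 0.42419732 -0.29103729  0.13199278]
```

View pics/w3.png

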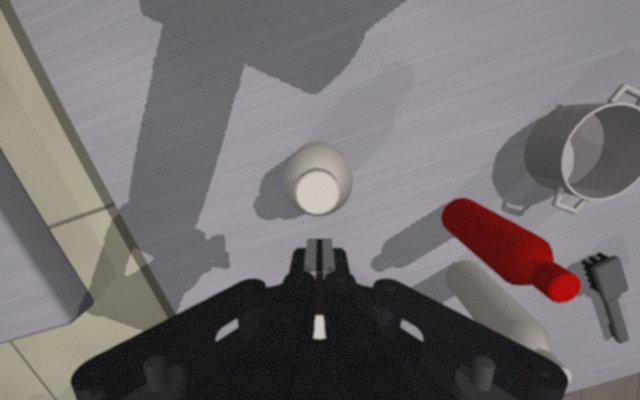

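The wrist view shows the stout refill's cap at (317,192), in line with the tips at about (319,250). The red and slim bottles are well off to the side. Measured cap centre is (0.401,-0.312), so I lower to about 35 mm clear and hold.

Emit:
arm_command:
  increments:
    - {"hand": 1, "x": -0.001, "y": -0.002, "z": -0.02, "wx": 0, "wy": 0, "wz": 0}
    - {"hand": 1, "x": 0, "y": 0, "z": -0.025, "wx": 0, "wy": 0, "wz": 0}
    - {"hand": 1, "x": 0, "y": 0, "z": -0.025, "wx": 0, "wy": 0, "wz": 0}
    - {"hand": 1, "x": 0, "y": 0, "z": -0.02, "wx": 0, "wy": 0, "wz": 0}
    - {"hand": 1, "x": 0, "y": 0, "z": -0.009, "wx": 0, "wy": 0, "wz": 0}
    - {"hand": 1, "x": 0, "y": 0, "z": 0, "wx": 0, "wy": 0, "wz": 0}
    - {"hand": 1, "x": 0, "y": 0, "z": 0, "wx": 0, "wy": 0, "wz": 0}
    - {"hand": 1, "x": 0, "y": 0, "z": 0, "wx": 0, "wy": 0, "wz": 0}

```text
time_s: 6.93
tcp_pos: [0.4018, -0.3137, 0.1677]
orientation: [-179.9, 0.2, 161.8]
contact_force: [-0.1, 1.0, 0.2]
width: -0.0001
```

Emit:
arm_command:
  increments:
    - {"hand": 1, "x": 0, "y": 0, "z": 0, "wx": 0, "wy": 0, "wz": 0}
    - {"hand": 1, "x": 0, "y": 0, "z": 0, "wx": 0, "wy": 0, "wz": 0}
    - {"hand": 1, "x": 0, "y": 0, "z": 0, "wx": 0, "wy": 0, "wz": 0}
    - {"hand": 1, "x": 0, "y": 0, "z": 0, "wx": 0, "wy": 0, "wz": 0}
    - {"hand": 1, "x": 0, "y": 0, "z": 0, "wx": 0, "wy": 0, "wz": 0}
    - {"hand": 1, "x": 0, "y": 0, "z": 0, "wx": 0, "wy": 0, "wz": 0}
    - {"hand": 1, "x": 0, "y": 0, "z": 0, "wx": 0, "wy": 0, "wz": 0}
    - {"hand": 1, "x": 0, "y": 0, "z": 0, "wx": 0, "wy": 0, "wz": 0}
    - {"hand": 1, "x": 0, "y": 0, "z": 0, "wx": 0, "wy": 0, "wz": 0}
    - {"hand": 1, "x": 0, "y": 0, "z": 0, "wx": 0, "wy": 0, "wz": 0}
    - {"hand": 1, "x": 0, "y": 0, "z": 0, "wx": 0, "wy": 0, "wz": 0}
    - {"hand": 1, "x": 0, "y": 0, "z": 0, "wx": 0, "wy": 0, "wz": 0}
    - {"hand": 1, "x": 0, "y": 0, "z": 0, "wx": 0, "wy": 0, "wz": 0}
    - {"hand": 1, "x": 0, "y": 0, "z": 0, "wx": 0, "wy": 0, "wz": 0}
    - {"hand": 1, "x": 0, "y": 0, "z": 0, "wx": 0, "wy": 0, "wz": 0}
    - {"hand": 1, "x": 0, "y": 0, "z": 0, "wx": 0, "wy": 0, "wz": 0}
    - {"hand": 1, "x": 0, "y": 0, "z": 0, "wx": 0, "wy": 0, "wz": 0}
    - {"hand": 1, "x": 0, "y": 0, "z": 0, "wx": 0, "wy": 0, "wz": 0}
    - {"hand": 1, "x": 0, "y": 0, "z": 0, "wx": 0, "wy": 0, "wz": 0}
    - {"hand": 1, "x": 0, "y": 0, "z": 0, "wx": 0, "wy": 0, "wz": 0}

```text
time_s: 8.6
tcp_pos: [0.4011, -0.3134, 0.1658]
orientation: [180.0, -0.0, 161.7]
contact_force: [-0.1, 0.5, -0.0]
width: -0.0002
```

```bash
python3 - <<'E'
from h import *
im,d=grab('side','s4')
im,z,W=wcloud('w4'); m=(z>0)&(np.hypot(W[:,0]-.402,W[:,1]+.312)<.04)&(abs(W[:,2]-.13)<.004)
print(m.sum(),W[m].min(0),W[m].max(0),(W[m].min(0)+W[m].max(0))/2)
E
```

```text
2547 [ 0.37893353 -0.33571656  0.1260487 ] [ 0.42080716 -0.2908528   0.13229152] [ 0.39987035 -0.31328468  0.12917011]
```

View pics/s4.png

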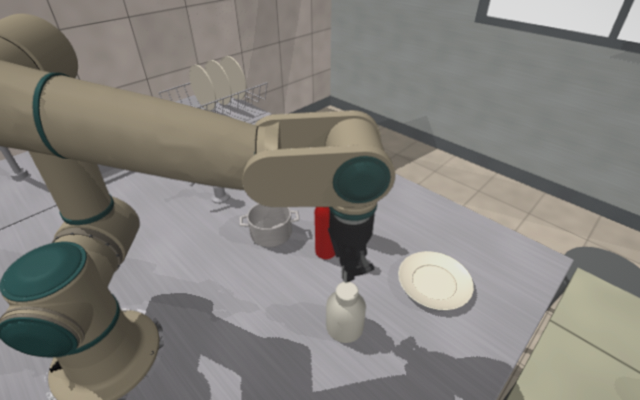

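The side view shows the shut fingertips at about (346,275) right over the stout bottle's cap at (346,291), with a visible gap. The bottle is where it stood at the start. I hold a little longer, then hand in.

Emit:
arm_command:
  increments:
    - {"hand": 1, "x": 0, "y": 0, "z": 0, "wx": 0, "wy": 0, "wz": 0}
    - {"hand": 1, "x": 0, "y": 0, "z": 0, "wx": 0, "wy": 0, "wz": 0}
    - {"hand": 1, "x": 0, "y": 0, "z": 0, "wx": 0, "wy": 0, "wz": 0}
    - {"hand": 1, "x": 0, "y": 0, "z": 0, "wx": 0, "wy": 0, "wz": 0}
    - {"hand": 1, "x": 0, "y": 0, "z": 0, "wx": 0, "wy": 0, "wz": 0}
    - {"hand": 1, "x": 0, "y": 0, "z": 0, "wx": 0, "wy": 0, "wz": 0}
    - {"hand": 1, "x": 0, "y": 0, "z": 0, "wx": 0, "wy": 0, "wz": 0}
    - {"hand": 1, "x": 0, "y": 0, "z": 0, "wx": 0, "wy": 0, "wz": 0}

```text
time_s: 9.37
tcp_pos: [0.4011, -0.3134, 0.1658]
orientation: [180.0, 0.0, 161.7]
contact_force: [-0.0, 0.1, -0.7]
width: 0.0003
```

```bash
python3 -c "
from station import env
s=env.state();print(s['time_s'],s['tcp_pos'],s['contact_force']);print(env.hand_in())"
```

```text
9.3667 [ 0.40113541 -0.31342601  0.16583533] [-0.04566953  0.14084708 -0.73049446]
the job is handed in; nothing more can be done
None
```

I tested the dispenser, then pointed at the short stout refill bottle, and handed the job in at 9.4 s with the fingers still pointing there.

- **Dispenser:** I pressed the head with shut fingertips until it stopped at z = 0.084, where the force rose to 24 N with no further travel. After I let go, the wrist depth showed its top back at 0.102, its full height.
- **Pointing:** The fingertips stayed about 36 mm above the refill cap for about 2.4 s. They were within 1–2 mm of its measured centre, about (0.401, -0.313), and contact force was near zero.
- **Other checks:** The last side view showed the refill, pot and plate where they were at the start; the red bottle was partly hidden. The arm hid the slim bottle and brush in that view, so I did not recheck them, but nothing came near them. No check failed or disagreed.

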